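Turn the broad recipe tin into its railed bay and stack the tea on it

TASK

The recipe tin stands sideways beside its railed bay on the desk and is too broad to grip. Slide it up to the post at the left end of the rail and push it round against that post by a quarter turn so that its lipped label side faces the robot, then push it gently home into the bay, back and right side both touching the rail. Then set the tea box down squarely on the middle of the tin's lid, its length along the tin's length, and let go; never lift or tip the tin, shove the rail hard or drop the tea, and leave the other things where they are.

Things in the scene. Friction and masses are not known exactly. Their poses are not given: they have to be found in the camera images.
- recipe_tin: closed grey-green tin, its lid does not open. Origin: centre of the underside; y along its length, -x out of the lipped label side. Body x -52 to +54, y -75 to +75 mm; the lid's rim, 61 to 80 mm high, reaches x -54 and +56, y -78 and +78; top 80 mm. 0.33 to 0.55 kg, slides under 2 to 4 N. Starts left of the end post, 0 to 70 mm clear, label side to the left, far end reaching past the post
- tin_lip (a point): outer edge of the small lip in the middle of the tin's label side: in the tin's frame x -59, y 0, z 65 mm (the lip spans y -11 to +11)
- gallery_rail: fixed L-shaped brass gallery rail, 76 mm high, of 12 mm tube. Origin: axis of the corner post, on the desk; +x away from the robot, +y left. Back run: along +y to the end post at y +130 mm; right arm: along -x to a post at x -96. The bay lies in front of the back run, left of the arm: inner faces at x -6 and y +6, so a tin pushed home has its origin at x -60, y +84. Place and yaw (0.1 rad) vary
- end_post: the upright post at the left end of the rail, 12 mm across, 76 mm high; origin on its axis, on the desk. (Wall cupboards hang 0.49 m above the desk from 0.57 m ahead of the robot onwards: keep the wrist clear of them)
- tea_box: closed black tea box, 68 (x) by 136 (y) by 66 mm (z), 0.15 kg, rigid, standing loose to the right of the rail; origin: centre of the underside, y along its length. It can be gripped across its 68 mm
- honey_jar: jar with a red lid, 65 mm across, 100 high; bystander, origin: centre of its underside
- black_mug: black mug with a handle, 86 mm across, 90 high; bystander, origin: centre of its underside
- cream_pot: round white and blue cream pot, 69 mm across, 41 high; bystander, origin: centre of its underside

How it is judged:
On the way, in this order (a step that is already met when the one before it is completed fails the run):
1. part-way through its turn (between 15 and 75 degrees still to go) the tin bears on the end post (angle between the x axis of recipe_tin and the x axis of gallery_rail, either way round between 0.26 and 1.31 rad and contact force between recipe_tin and end_post above 0.3 N), for 0.05 s.
2. the tin stands home in the bay, label side to the robot, before the tea is on it (x of recipe_tin in the frame of gallery_rail between -0.065 and -0.052 m and y of recipe_tin in the frame of gallery_rail between 0.076 and 0.089 m and angle between the x axis of recipe_tin and the x axis of gallery_rail, either way round below 0.05 rad and x of tin_lip in the frame of gallery_rail below -0.1 m and height (world z) of recipe_tin below 0.005 m and height (world z) of tea_box below 0.05 m), for 0.2 s.
At the end, for the whole second after the job is handed in: tin on the desk, label to the robot, within 5 mm of touching back run and right arm and 0.05 rad of square to the rail; tea box upright on its lid, origins within 12 mm along x and y, lengths within 0.09 rad; both released and at rest (x of recipe_tin in the frame of gallery_rail between -0.065 and -0.052 m and y of recipe_tin in the frame of gallery_rail between 0.076 and 0.089 m and angle between the x axis of recipe_tin and the x axis of gallery_rail, either way round below 0.05 rad and x of tin_lip in the frame of gallery_rail below -0.1 m and height (world z) of recipe_tin below 0.005 m and height (world z) of tea_box between 0.076 and 0.086 m and angle between tea_box's own z axis and vertical below 0.05 rad and x of tea_box in the frame of recipe_tin between -0.012 and 0.012 m and y of tea_box in the frame of recipe_tin between -0.012 and 0.012 m and angle between the y axis of tea_box and the y axis of recipe_tin, either way round below 0.09 rad and linear speed of each of tea_box, recipe_tin below 0.02 m/s and angular speed of recipe_tin below 0.1 rad/s).
It fails at once if the tin is lifted or tipped (height (world z) of recipe_tin above 0.02 m or angle between recipe_tin's own z axis and vertical above 0.2 rad).
It fails at once if the tin is shoved against the rail with more than 60 N (contact force between recipe_tin and gallery_rail above 60 N).
It fails at once if the tea box is dropped (linear speed of tea_box above 0.6 m/s and contact force between the fingers and tea_box below 0.05 N and height (world z) of tea_box above 0.015 m).
It fails at once if a bystander is moved by more than 30 mm (distance of any of honey_jar, black_mug, cream_pot from where it was at the start of the episode above 0.03 m).
It also fails if it takes over 67 s, if anything falls off the work surface, if the arm or the gripper's body presses on something with over 40 N, if the wrist force passes 120 N, or if a joint passes its speed limit or range.

ROBOT

A 6-joint arm with a two-finger parallel gripper is mounted at the origin on a cart in front of the work surface, level with it; the furniture and walls round the work are solid. World frame = base frame: x ahead of the robot, y to its left, z up, the work surface at z = 0. Lengths are in m, angles in rad, forces in N, time in s.
With the tool pointing down it reaches from about 0.375 to 0.9 m from the base axis. Payload 3.1 kg.
Tool frame: the origin (TCP) lies at the centre of the arm's flange, where the gripper is bolted on; the fingertips stand robot.tip_extent ahead of it and the grasp point (between the pads) lies 164 mm ahead of it (robot.tip_extent is the distance from the TCP to the fingertips, in m); z points along the fingers, y is the line along which they close (so a half turn about z gives the same grasp; the last joint's range is limited). The gripper opens to 87 mm and grips with 3 to 60 N. Pads are 19 mm wide; open, the fingers measure 117 mm over their backs; the gripper's body (75 mm by 190 mm) begins 51 mm behind the grasp point.
Start: joints at [0.999, 0.527, 1.433, -0, 1.181, -0.178], TCP at [0.24, 0.577, 0.405] pointing down, gripper open.
Joint ranges: [-3.08, 3.08], [-0.75, 2.2], [0.22, 2.44], [-1.43, 4.57], [0, 2.65], [-2.85, 2.85]. Speed limits (rad/s): [2.79, 2.79, 3.14, 3.14, 3.14, 3.14].

INTERFACE

Orientations are given as a unit quaternion [x, y, z, w].
In Python, from rig import get_obs, camera, hand_in, cut_out, robot gives the robot as it stands.
- The arm moves only by the tool step_arm, never from a script. Its argument "rows" is a list of rows, each a list of 6 numbers: the shift along the world's x, y, z in m, then the turn, a rotation vector about the world's x, y, z in degrees. A call has 1 to 12 rows; each row shifts and turns the commanded pose from where the row before left it; what a row does not reach is not made up. A row lasts 1/8 s, in which the tool goes at most 62.5 mm and 10.7 degrees, less where a joint would pass 70% of its speed; a pose out of reach is approached as far as the arm can. A call is refused whole if a number of a shift passes 0.0625 or a number of a turn 10.7, either way. A call with a gripper value outside its range is refused whole. "jaw" is the finger opening in m, from 0 to 0.087, set as the call begins (left out, the last holds). The fingers move at their own pace and stop on an object; "squeeze" is the grip in N (left out, the last holds). Time passes only in rows, so rows that do not move let the fingers close. It gives the time, the measured TCP pose, the force, the opening and the grip force at its end, in the units of the state.
- get_obs(): the state, without advancing time (a new reading comes with each control period).
- camera(name): name is "scene" or "top" or "wrist"; returns a dict with "pixels" (420x560x3 uint8, blue, green, red), "depth" (420x560 float32, m along the optical axis (not along the pixel's ray), 0 where there is no reading), "fov_y" (degrees; the focal length in pixels is half the picture's height over the tangent of half this angle, whatever the lens; pixels are square), "cx", "cy" (the principal point, pixels), "k1" (the pictures are not rectified: a ray, as slopes to the right and down, at radius r is drawn at 1 + k1 r^2 times it, then the intrinsics apply), "extrinsics" (4x4, takes a point from camera to world coordinates); the wrist camera has in their place "mount" (4x4, takes a point from camera to tool coordinates, whose origin is the TCP and whose axes are the flange's). Camera axes: x right, y up, looking along -z (the intrinsics and any distortion apply to the point x, -y, -z); pixel columns grow to the right and rows downward; lengths in m; the calibration is good to about 2 mm. A picture is of the moment at which its call begins: read the wrist's pose just before it.
- hand_in(): hands the job in; it is judged then, once.
Trained networks look in the newest picture that a camera, given by its name, has taken for a name from the list of things; names that differ only in an ending like _2 or _b are one class to them, and where a whole thing is asked for, a point or a joint stands for the part that bears it (a point fixed in the world has none). Each returns a list of dicts, best first, with "confidence" (0 to 1); they miss things now and then, are a little off and sometimes report something else, mostly with a low value. They report only what shows in the picture. A call takes as long as a camera call.
- cut_out(label, camera): "region" (420x560 bool, what is visible of it) and "extent" ([centre column, centre row, width, height] in pixels, round what is visible of it).
The state is a dict: "time": time; "q": joint angles; "joint_velocities": joint speeds; "joint_torque": joint torques, N m; "position": TCP position; "tool_rot": TCP orientation; "ft_force": force on the tool from outside, world axes, zero at the start; "moment": the same for the moment, N m; "grip_width": finger opening in m; "grip_force": force on a finger pad.
Only numpy, scipy, OpenCV 4.12 (cv2) and the standard library are available. Lean on these libraries where they do the work, as an engineer would, in place of code of your own. Each camera call takes 0.05 s, during which the arm holds its last target. There are 200 camera calls.

## Working session

There is one attempt and no reset: what is moved stays moved. The work goes in short steps, Python scripts to look and compute and a tool call to move; the robot and the scene stay as the last step left them, time stands still between calls to the robot, and variables do not carry over. Pictures are saved under pics/ and viewed, at most 10 in all, crops included, and the job is handed in when it is done.

Besides the shell and the picture viewer there is one more tool, called after "Call:" as name(argument=value, ...), one argument or row to a line, values as JSON. step_arm: Moves the arm, as the interface text tells. Its arguments: {"type":"object","properties":{"rows":{"type":"array"},"jaw":{"type":"number"},"squeeze":{"type":"number"}},"required":["rows"]}

```bash
mkdir -p pics
cat > h.py <<'E'
import numpy as np,cv2
from rig import get_obs,camera,hand_in,cut_out,robot
from scipy.spatial.transform import Rotation as R
def cloud(c,T=None):
    d=c["depth"];h,w=d.shape;f=h/2/np.tan(np.radians(c["fov_y"])/2)
    K=np.array([[f,0,c["cx"]],[0,f,c["cy"]],[0,0,1.]])
    v,u=np.mgrid[:h,:w]
    p=cv2.undistortPoints(np.stack([u,v],-1).reshape(-1,1,2).astype(float),K,np.array([c["k1"],0,0,0.])).reshape(h,w,2)
    P=np.stack([p[...,0]*d,-p[...,1]*d,-d],-1)
    T=c["extrinsics"] if T is None else T
    return P@T[:3,:3].T+T[:3,3]
def see(name,save=None):
    o=get_obs();c=camera(name);T=None
    if name=="wrist":
        T=np.eye(4);T[:3,:3]=R.from_quat(o["tool_rot"]).as_matrix();T[:3,3]=o["position"];T=T@c["mount"]
    if save: cv2.imwrite("pics/%s.png"%save,c["pixels"])
    return c,cloud(c,T)
def rect(P,m):
    p=P[m].astype(np.float32)[:,:2]*1000
    (cx,cy),(w,h),a=cv2.minAreaRect(p)
    return [round(float(x),1) for x in (cx,cy,w,h,a)]
E
python3 - <<'E'
from h import *
print(robot.tip_extent,get_obs())
for n in ["top","scene"]:
    c,P=see(n,n+"0")
    for l in ["recipe_tin","gallery_rail","end_post","tea_box","honey_jar","black_mug","cream_pot"]:
        for r in cut_out(l,n)[:2]:
            m=r["region"]&(c["depth"]>0)
            if m.sum()<5: print(n,l,r["confidence"],r["extent"]);continue
            z=P[m][:,2];t=m&(P[...,2]>np.percentile(z,95)-.006)
            print(n,l,round(r["confidence"],2),np.round(r["extent"]),m.sum(),"z95 %.3f"%np.percentile(z,95),rect(P,t))
E
```

```text
0.1822 {'time': 0.0, 'q': array([ 9.98504499e-01,  5.28431022e-01,  1.43392126e+00, -1.96563105e-05,
        1.18140914e+00, -1.78497697e-01]), 'joint_velocities': array([-1.70655636e-04,  6.96360177e-04, -8.21245889e-05,  1.70490631e-03,
        1.19559985e-03,  3.95094141e-04]), 'joint_torque': array([ 1.74672947e-03, -4.40044999e+01, -1.76593423e+01,  6.32582442e-02,
        5.82715985e-02, -1.79646613e-04]), 'position': array([0.23958595, 0.57686775, 0.40378679]), 'tool_rot': array([ 1.95623513e-01,  9.80678472e-01, -1.01220062e-03, -3.89121979e-04]), 'ft_force': array([-0.70800822,  0.27416069, -0.3925182 ]), 'moment': array([ 0.00850616, -0.06340812, -0.00612973]), 'grip_force': 0.0, 'grip_width': 0.08722259668548955}
top recipe_tin 0.83 [208. 233.  41.  57.] 2227 z95 0.083 [514.6, 188.2, 155.5, 113.4, 7.5]
top gallery_rail 0.63 [275. 236.  46.  41.] 569 z95 0.078 [537.5, -20.1, 170.5, 85.8, 54.0]
top tea_box 0.74 [387. 257.  54.  34.] 1211 z95 0.071 [440.3, -339.3, 133.5, 66.1, 72.4]
top honey_jar 0.92 [415. 193.  27.  30.] 591 z95 0.101 [634.9, -431.1, 59.9, 62.5, 85.0]
top b
[... 279 characters left out ...]
il 0.59 [274. 229.  43.  54.] 752 z95 0.078 [534.5, -22.7, 169.6, 85.4, 53.4]
scene end_post 0.61 [260. 218.   7.   9.] 26 z95 0.022 [549.5, 61.5, 4.0, 7.9, 66.6]
scene tea_box 0.57 [350. 294.  51.  57.] 1472 z95 0.071 [436.8, -342.1, 133.9, 66.3, 72.3]
scene tea_box 0.39 [260. 210.  10.  22.] 80 z95 0.071 [549.9, 67.4, 21.5, 3.4, 37.4]
scene honey_jar 0.57 [407. 263.  25.  36.] 655 z95 0.101 [631.7, -432.7, 63.2, 59.7, 40.7]
scene black_mug 0.62 [182. 158.  26.  38.] 693 z95 0.087 [581.7, 441.9, 90.3, 105.2, 87.3]
scene black_mug 0.16 [274. 229.  44.  56.] 662 z95 0.077 [531.5, -25.1, 162.2, 83.4, 53.4]
scene cream_pot 0.84 [286. 189.  21.  18.] 343 z95 0.046 [692.4, 66.7, 68.7, 60.9, 70.8]
```

```bash
cat >> h.py <<'E'
from scipy.optimize import least_squares
def fitL(p,x0=(.56,-.06,0.)):
    def seg(q,a,b):
        t=np.clip(((q-a)@(b-a))/((b-a)@(b-a)),0,1);return np.linalg.norm(q-a-t[:,None]*(b-a),axis=1)
    def f(s):
        c,n=np.cos(s[2]),np.sin(s[2]);q=(p-s[:2])@np.array([[c,-n],[n,c]])
        o=np.zeros(2);d=np.minimum(seg(q,o,np.array([0,.130])),seg(q,o,np.array([-.096,0])))
        # ends pull: model ends must be near data
        e=[np.linalg.norm(q-np.array(k),axis=1).min() for k in ([0,.13],[-.096,0],[0,0])]
        return np.r_[d,3*np.array(e)]
    return least_squares(f,x0,loss="soft_l1",f_scale=.004,diff_step=1e-4)
E
python3 - <<'E'
from h import *
ims=[]
for n in ["top","scene"]:
    c,P=see(n)
    r=cut_out("gallery_rail",n)[0]
    m=cv2.dilate(r["region"].astype(np.uint8),np.ones((5,5)))>0
    m&=(P[...,2]>.066)&(P[...,2]<.082)&(P[...,1]<.1)
    p=P[m][:,:2]
    s=fitL(p);print(n,len(p),s.x,np.sqrt(np.mean(s.fun**2)))
    c0=np.array([np.cos(s.x[2]+np.pi/2),np.sin(s.x[2]+np.pi/2)])
    print("end post",s.x[:2]+.13*c0, "z",np.median(P[m][:,2]), p.min(0),p.max(0))
    im=c["pixels"][130:310,100:440] if n=="top" else c["pixels"][130:310,130:470]
    ims.append(cv2.resize(im,None,fx=2.2,fy=1.6,interpolation=cv2.INTER_CUBIC)[:290])
cv2.imwrite("pics/a.png",np.vstack(ims))
E
```

```text
top 698 [ 0.44551006 -0.38628888 -0.05274831] 0.018220696927343783
end post [ 0.45236416 -0.25646969] z 0.06825212501072431 [ 0.39345251 -0.40952296] [ 0.49088209 -0.26945381]
scene 235 [ 0.55198249 -0.06434569  0.01152602] 0.003735904440111944
end post [0.55048414 0.06564567] z 0.07348232145273159 [ 0.44797606 -0.07040321] [0.56044259 0.07162514]
```

View pics/a.png

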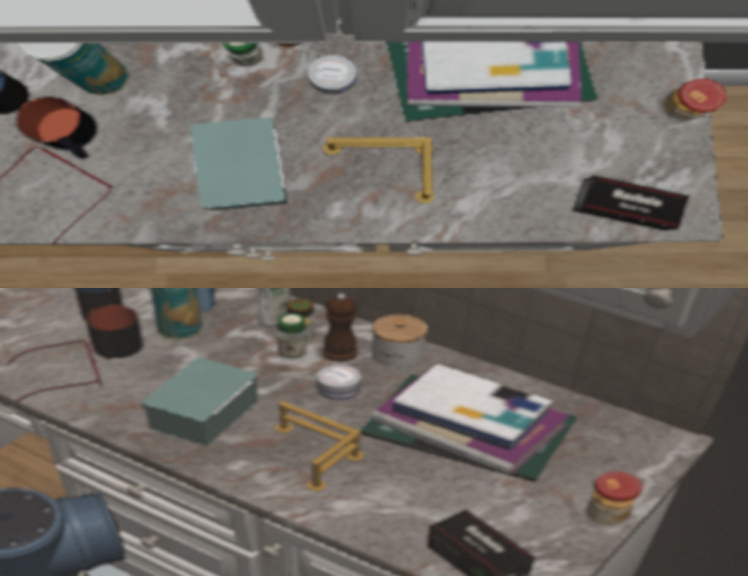

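Call:
step_arm(
  rows=[
    [0.0323,-0.0343,0,0,0,-7.5],
    [0.0323,-0.0343,0,0,0,-7.5],
    [0.0323,-0.0343,0,0,0,-7.5],
    [0.0323,-0.0343,0,0,0,-7.5],
    [0.0323,-0.0343,0,0,0,-7.5],
    [0.0323,-0.0343,0,0,0,-7.5],
    [0.0323,-0.0343,0,0,0,-7.5],
    [0.0323,-0.0343,0,0,0,-7.5],
    [0,0,-0.035,-2,-0.25,0],
    [0,0,-0.035,-2,-0.25,0],
    [0,0,-0.02,-2,-0.25,0],
    [0,0,0,-2,-0.25,0],
  ],
  jaw=0.087,
)

```text
time: 2.5
position: [0.4976, 0.3024, 0.3127]
tool_rot: [0.658, 0.75, -0.049, 0.052]
ft_force: [-0.5, 0.1, 0.3]
grip_width: 0.0868
grip_force: 0.0
```

```bash
cat >> h.py <<'E'
def state():
    o=get_obs();M=R.from_quat(o["tool_rot"]).as_matrix()
    tip=o["position"]+.1822*M[:,2]
    print("t %.2f tcp"%o["time"],np.round(o["position"],4),"tip",np.round(tip,4),"z",np.round(M[:,2],3),"yaw %.1f"%np.degrees(np.arctan2(M[1,1],M[0,1])),"F",np.round(o["ft_force"],1),"q",np.round(o["q"],2))
    return o
def railfit(P,m=None,n=(0,0)):
    s=(P[...,2]>.066)&(P[...,2]<.081)&(P[...,0]>.42)&(P[...,0]<.58)&(P[...,1]>-.09)&(P[...,1]<.085)
    if m is not None: s&=m
    p=P[s][:,:2];r=fitL(p);return r.x,len(p),np.sqrt(np.mean(r.fun**2))
E
python3 - <<'E'
from h import *
state()
for n in ["top","scene","wrist"]:
    c,P=see(n,"b"+n)
    print(n,railfit(P))
    for r in cut_out("recipe_tin",n)[:1]:
        m=r["region"]&(c["depth"]>0);t=m&(abs(P[...,2]-.081)<.006)
        print(r["confidence"],t.sum(),rect(P,t) if t.sum()>20 else "",np.median(P[t][:,2]))
E
```

```text
t 2.50 tcp [0.4976 0.3024 0.3127] tip [0.5001 0.2765 0.1323] z [ 0.013 -0.142 -0.99 ] yaw 7.4 F [-0.5  0.1  0.3] q [ 0.38  0.6   1.61 -0.16  0.98  0.35]
top (array([ 0.55526744, -0.0622615 ,  0.00323346]), 322, np.float64(0.003465769132456665))
0.91 1981 [514.2, 188.1, 155.1, 113.5, 7.0] 0.07972523518570807
scene (array([ 0.55160397, -0.06385397,  0.0101449 ]), 244, np.float64(0.0037682586888720723))
0.84 1110 [511.4, 188.4, 162.1, 117.8, 7.5] 0.08009871209815522Traceback (most recent call last):
  File "<stdin>", line 5, in <module>
  File "h.py", line 41, in railfit
    p=P[s][:,:2];r=fitL(p);return r.x,len(p),np.sqrt(np.mean(r.fun**2))
                   ~~~~^^^
  File "h.py", line 32, in fitL
    return least_squares(f,x0,loss="soft_l1",f_scale=.004,diff_step=1e-4)
    return func(*args, **kwargs)
    vector_fun = VectorFunction(
        fun_wrapped,
    ...<6 lines>...
        workers=workers
    )
    self._update_fun()
    ~~~~~~~~~~~~~~~~^^
    self.f = self.fun_wrapped(xp_copy(self.x))
             ~~~~~~~~~~~~~~~~^^^^^^^^^^^^^^^^^
    return np.atleast_1d(self.fun(x))
                         ~~~~~~~~^^^
    return self.f(x, *self.args, **self.kwargs)
           ~~~~~~^^^^^^^^^^^^^^^^^^^^^^^^^^^^^^
  File "h.py", line 30, in f
    e=[np.linalg.norm(q-np.array(k),axis=1).min() for k in ([0,.13],[-.096,0],[0,0])]
       ~~~~~~~~~~~~~~~~~~~~~~~~~~~~~~~~~~~~~~~~^^
    return umr_minimum(a, axis, None, out, keepdims, initial, where)
ValueError: zero-size array to reduction operation minimum which has no identity
```

Call:
step_arm(
  rows=[
    [0,0,-0.033,0,0,0],
    [0,0,-0.033,0,0,0],
    [0,0,-0.031,0,0,0],
    [0,-0.012,0,0,0,0],
    [0,-0.012,0,0,0,0],
    [0,-0.008,0,0,0,0],
    [0,-0.008,0,0,0,0],
    [0,-0.008,0,0,0,0],
    [0,-0.008,0,0,0,0],
    [0,-0.008,0,0,0,0],
    [0,-0.008,0,0,0,0],
    [0,-0.008,0,0,0,0],
  ],
)

```text
time: 4.25
position: [0.4988, 0.223, 0.2187]
tool_rot: [0.658, 0.75, -0.045, 0.053]
ft_force: [1.0, 5.7, 6.7]
grip_width: 0.0872
grip_force: 2.8
```

```bash
cat >> h.py <<'E'
def tin(n="top",save=None):
    c,P=see(n,save)
    r=cut_out("recipe_tin",n)
    if not r: print("no tin");return c,P
    m=r[0]["region"]&(c["depth"]>0);t=m&(abs(P[...,2]-.081)<.006)
    print(n,"tin",round(r[0]["confidence"],2),t.sum(),rect(P,t) if t.sum()>20 else "", "z %.4f"%np.median(P[t][:,2]))
    return c,P
E
python3 - <<'E'
from h import *
state(); tin(save="c"); tin("scene")
E
```

```text
t 4.25 tcp [0.4988 0.223  0.2187] tip [0.5026 0.198  0.0382] z [ 0.021 -0.137 -0.99 ] yaw 7.5 F [1.  5.7 6.7] q [ 0.25  0.71  1.75 -0.22  0.7   0.29]
top tin 0.95 1803 [515.8, 131.1, 155.6, 106.1, 7.5] z 0.0799
scene tin 0.71 1146 [512.5, 126.2, 160.3, 130.2, 8.0] z 0.0800
```

```bash
cat > pv.py <<'E'
import numpy as np
post=np.array([.553,.067]);d=.031
def tcp(phi,lead,g=.0125,tl=.14):
    a=np.radians(phi);b=np.radians(phi+lead)
    u=np.array([np.cos(a),np.sin(a)]);x=np.array([u[1],-u[0]])
    v=np.array([np.cos(b),np.sin(b)]);w=np.array([v[1],-v[0]])
    c=post-.062*x-d*u
    return c-(.052+g)*x-.051*u+.051*v-.1822*tl*w, c
def rows(ph,ld,start=None):
    p=start
    for i,(f,l) in enumerate(zip(ph,ld)):
        t,c=tcp(f,l)
        if p is not None: print(f,l,"row",np.round(t-p,4),"tcp",np.round(t,4),"c",np.round(c,3))
        p=t
if __name__=="__main__":
    rows([7.5,8,9,11,14,18,22,27,32,37,42,47,52],[0,3,6,8]+[8]*9,np.array([.4988,.223]))
E
python3 pv.py
```

```text
7.5 0 row [ 0.0036 -0.0093] tcp [0.5024 0.2137] c [0.514 0.124]
8 3 row [-0.003  0.002] tcp [0.4994 0.2156] c [0.514 0.124]
9 6 row [-0.0045  0.0013] tcp [0.4949 0.217 ] c [0.513 0.123]
11 8 row [-0.0066 -0.0007] tcp [0.4883 0.2163] c [0.511 0.122]
14 8 row [-0.0077 -0.0036] tcp [0.4806 0.2127] c [0.508 0.12 ]
18 8 row [-0.01   -0.0054] tcp [0.4706 0.2073] c [0.504 0.116]
22 8 row [-0.0096 -0.0061] tcp [0.461  0.2012] c [0.501 0.113]
27 8 row [-0.0113 -0.0085] tcp [0.4497 0.1926] c [0.497 0.108]
32 8 row [-0.0106 -0.0095] tcp [0.4391 0.1831] c [0.494 0.103]
37 8 row [-0.0097 -0.0104] tcp [0.4294 0.1728] c [0.491 0.098]
42 8 row [-0.0087 -0.0112] tcp [0.4207 0.1616] c [0.488 0.092]
47 8 row [-0.0077 -0.0119] tcp [0.4129 0.1497] c [0.487 0.087]
52 8 row [-0.0067 -0.0125] tcp [0.4062 0.1372] c [0.485 0.081]
```

Call:
step_arm(
  rows=[
    [0.002,-0.006,0.003,0,0,0],
    [-0.002,-0.002,0,0,0,3],
    [-0.0045,0.0013,0,0,0,4],
    [-0.0066,-0.0007,0,0,0,4],
    [-0.0077,-0.0036,0,0,0,3.5],
    [-0.01,-0.0054,0,0,0,4],
    [-0.0096,-0.0061,0,0,0,4],
    [-0.0113,-0.0085,0,0,0,5],
  ],
)

```text
time: 5.45
position: [0.4483, 0.1913, 0.2207]
tool_rot: [0.46, 0.885, -0.033, 0.062]
ft_force: [0.3, 0.9, -0.3]
grip_width: 0.087
grip_force: 0.4
```

Run:
```python
from h import *
state(); tin(save="d"); tin("scene")
```

```text
t 5.45 tcp [0.4483 0.1913 0.2207] tip [0.4629 0.1703 0.0403] z [ 0.08  -0.116 -0.99 ] yaw 35.1 F [ 0.3  0.9 -0.3] q [ 0.21  0.67  1.92 -0.27  0.51 -0.17]
top tin 0.78 1912 [514.3, 112.0, 155.8, 113.1, 24.6] z 0.0797
scene tin 0.72 1109 [510.6, 112.2, 164.9, 114.2, 25.2] z 0.0798
```

View pics/d.png

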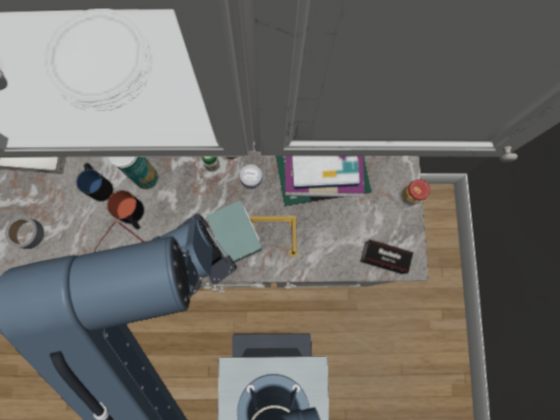

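Run:
```python
import pv,numpy as np
pv.post=np.array([.555,.062]);pv.d=.017
pv.rows([25,28,32,36,41,46,51,56,61],[10]*9,np.array([.4483,.1913])+[-.004+.0227,.009+.0105])
```

```text
25 10 row [ 0.0001 -0.0127] tcp [0.4671 0.1981] c [0.513 0.111]
28 10 row [-0.007  -0.0048] tcp [0.4601 0.1933] c [0.511 0.109]
32 10 row [-0.0089 -0.0069] tcp [0.4511 0.1863] c [0.508 0.106]
36 10 row [-0.0084 -0.0075] tcp [0.4427 0.1788] c [0.505 0.102]
41 10 row [-0.0098 -0.0102] tcp [0.433  0.1685] c [0.501 0.098]
46 10 row [-0.0088 -0.011 ] tcp [0.4241 0.1575] c [0.499 0.093]
51 10 row [-0.0078 -0.0118] tcp [0.4163 0.1457] c [0.496 0.088]
56 10 row [-0.0068 -0.0124] tcp [0.4095 0.1333] c [0.494 0.083]
61 10 row [-0.0057 -0.0129] tcp [0.4039 0.1204] c [0.493 0.077]
```

Call:
step_arm(
  rows=[
    [-0.004,0.009,0,0,0,0],
    [0.0227,0.0105,0,0,0,0],
    [0.002,-0.0127,0,0,0,0],
    [-0.004,-0.006,0,0,0,3],
    [-0.007,-0.008,0,0,0,4],
    [-0.007,-0.008,0,0,0,4],
    [-0.008,-0.011,0,0,0,5],
    [-0.007,-0.011,0,0,0,5],
  ],
)

```text
time: 6.65
position: [0.4319, 0.1545, 0.2206]
tool_rot: [0.293, 0.954, -0.023, 0.062]
ft_force: [-7.5, 6.1, 6.2]
grip_width: 0.0867
grip_force: 4.7
```

```bash
cat >> h.py <<'E'
def rel():
    o=state();c,P=see("top")
    r=cut_out("recipe_tin","top")[0]
    m=r["region"]&(c["depth"]>0);t=m&(abs(P[...,2]-.081)<.006)
    cx,cy,w,h,a=rect(P,t)
    if w<h: a=a-90 if a>45 else a+90
    if a<=1: a+=180 if a<-89 else 0
    a=np.radians(a);u=np.array([np.cos(a),np.sin(a)]);x=np.array([u[1],-u[0]])
    cc=np.array([cx,cy])/1000+.0015*x
    print("tin",np.round(cc,4),"phi %.1f"%np.degrees(a),w,h,t.sum())
    M=R.from_quat(o["tool_rot"]).as_matrix();tip=o["position"]+.1822*M[:,2]
    for k in (-.051,.051):
        f=(tip+k*M[:,1])[:2]-cc;print(" finger tinx %.4f tiny %.4f"%(f@x,f@u))
    p=np.array([.554,.065])-cc;print(" post tinx %.4f tiny %.4f"%(p@x,p@u))
    return c,P
E
python3 -c "from h import *; rel()"
```

```text
t 6.65 tcp [0.4319 0.1545 0.2206] tip [0.4513 0.1399 0.04  ] z [ 0.106 -0.08  -0.991] yaw 55.9 F [-7.5  6.1  6.2] q [ 0.12  0.65  2.01 -0.24  0.4  -0.63]
tin [0.509  0.0861] phi 50.5 156.2 97.3 1560
 finger tinx -0.0740 tiny -0.0460
 finger tinx -0.0835 tiny 0.0556
 post tinx 0.0482 tiny 0.0123
```

Run:
```python
from h import *
for n in ["top","scene"]:
    c,P=see(n,"e"+n)
    r=cut_out("recipe_tin",n)[0]
    m=cv2.erode(r["region"].astype(np.uint8),np.ones((5,5)))>0
    p=P[m&(c["depth"]>0)];p=p[abs(p[:,2]-.08)<.02]
    A=np.c_[p[:,:2]-[.503,.09],np.ones(len(p))];k=np.linalg.lstsq(A,p[:,2],rcond=None)[0]
    for _ in range(3):
        s=abs(p[:,2]-A@k)<.004;k=np.linalg.lstsq(A[s],p[s,2],rcond=None)[0]
    print(n,k,s.sum(),rect(p[s][None],np.ones((1,s.sum()),bool)))
a=cv2.imread("pics/escene.png")[130:310,130:400]
cv2.imwrite("pics/e.png",cv2.resize(a,None,fx=2.9,fy=2.9))
```

```text
top [-0.00189371 -0.00162598  0.07961998] 1142 [504.5, 85.2, 143.7, 84.4, 51.1]
scene [0.00450285 0.00293742 0.0794913 ] 643 [496.7, 81.0, 151.0, 98.5, 45.3]
```

View pics/e.png

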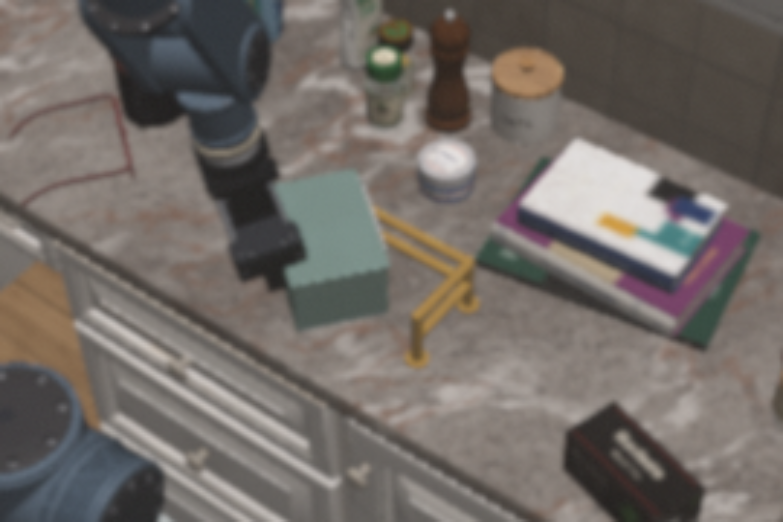

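Run:
```python
import pv,numpy as np
pv.post=np.array([.555,.062]);pv.d=.012
pv.rows([50.5,54,58,62,66,70,74,78,82,86,90],[5.4,6,6,6,6,6,5,4,3,2,0],np.array([.4319,.1545]))
```

```text
50.5 5.4 row [-0.0071 -0.0041] tcp [0.4248 0.1504] c [0.5   0.092]
54 6 row [-0.0057 -0.0081] tcp [0.419  0.1423] c [0.498 0.089]
58 6 row [-0.0053 -0.0097] tcp [0.4138 0.1326] c [0.496 0.085]
62 6 row [-0.0046 -0.01  ] tcp [0.4092 0.1226] c [0.495 0.081]
66 6 row [-0.0039 -0.0103] tcp [0.4053 0.1123] c [0.493 0.076]
70 6 row [-0.0031 -0.0106] tcp [0.4022 0.1017] c [0.493 0.072]
74 5 row [-0.0014 -0.0105] tcp [0.4007 0.0912] c [0.492 0.068]
78 4 row [-0.0007 -0.0105] tcp [0.4    0.0807] c [0.492 0.063]
82 3 row [-0.     -0.0105] tcp [0.4    0.0702] c [0.492 0.059]
86 2 row [ 0.0007 -0.0104] tcp [0.4007 0.0598] c [0.492 0.054]
90 0 row [ 0.0023 -0.0098] tcp [0.403 0.05 ] c [0.493 0.05 ]
```

Call:
step_arm(
  rows=[
    [-0.006,-0.006,0.002,0,0,3],
    [-0.0055,-0.0095,0,0,0,4],
    [-0.005,-0.01,0,0,0,4],
    [-0.004,-0.0105,0,0,0,4],
    [-0.003,-0.0105,0,0,0,4],
    [0,0,0,0,0,0],
  ],
)

```text
time: 7.7
position: [0.4114, 0.1074, 0.2225]
tool_rot: [0.133, 0.989, -0.01, 0.067]
ft_force: [-3.7, -0.8, -0.5]
grip_width: 0.0869
grip_force: 1.4
```

```bash
python3 -c "from h import *; rel()"
```

```text
t 7.70 tcp [0.4114 0.1074 0.2225] tip [0.4353 0.1005 0.042 ] z [ 0.131 -0.038 -0.991] yaw 74.7 F [-3.7 -0.8 -0.5] q [ 0.    0.63  2.11 -0.14  0.28 -1.17]
tin [0.5082 0.0686] phi 71.5 155.5 93.9 1330
 finger tinx -0.0765 tiny -0.0438
 finger tinx -0.0822 tiny 0.0580
 post tinx 0.0446 tiny 0.0111
```

Call:
step_arm(
  rows=[
    [0.001,-0.0105,0,0,0.8,4],
    [0.0018,-0.0105,0,0,0.8,4],
    [0.0025,-0.0105,0,0,0.8,3],
    [0.0032,-0.0105,0,0,0.8,3],
    [0.0045,-0.01,0,0,0.8,2],
    [0,0,0,0,0,0],
  ],
)

```text
time: 8.55
position: [0.4204, 0.0573, 0.222]
tool_rot: [-0.008, 1.0, -0.002, 0.027]
ft_force: [-11.6, 2.3, 1.7]
grip_width: 0.0872
grip_force: 5.6
```

```bash
python3 -c "
from h import *
c,P=rel()
print(railfit(P)); cv2.imwrite('pics/f.png',cv2.resize(c['pixels'][170:300,180:330],None,fx=4.6,fy=4.6))"
```

```text
t 8.55 tcp [0.4204 0.0573 0.222 ] tip [0.4302 0.0565 0.04  ] z [ 0.054 -0.004 -0.999] yaw 90.9 F [-11.6   2.3   1.7] q [-0.13  0.63  2.09  0.01  0.37 -1.72]
tin [0.5459 0.0546] phi 81.6 153.7 32.0 412
 finger tinx -0.1064 tiny -0.0654
 finger tinx -0.1230 tiny 0.0353
 post tinx 0.0065 tiny 0.0115
(array([ 0.55197792, -0.0581703 ,  0.06956175]), 518, np.float64(0.011297059170385025))
```

View pics/f.png

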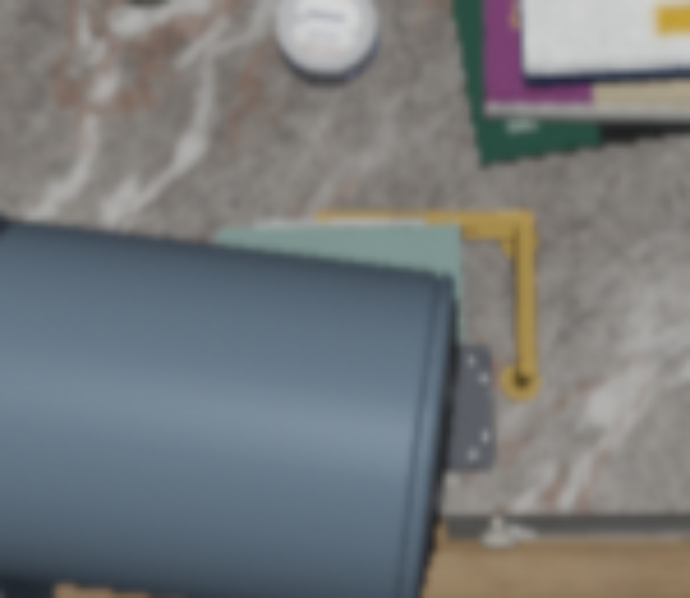

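Call:
step_arm(
  rows=[
    [-0.014,0,0,0,0,0],
    [0,0,0.037,0,0,0],
    [0,0,0.037,0,0,0],
    [0.028,0.04,0,0,1,0],
    [0.028,0.04,0,0,1,0],
    [0.025,0.045,0,0,1,0],
    [0,0,0,0,0,0],
    [0,0,-0.037,0,0,0],
    [0,0,-0.037,0,0,0],
    [0,0,0,0,0,0],
  ],
  jaw=0,
)

```text
time: 9.9
position: [0.4915, 0.1803, 0.2209]
tool_rot: [-0.008, 1.0, -0.004, 0.007]
ft_force: [-0.2, -0.5, 0.5]
grip_width: 0.0017
grip_force: 0.0
```

```bash
python3 -c "
from h import *
state()
for n in ['scene','top']:
    c,P=see(n,'g'+n);r=cut_out('recipe_tin',n)[0]
    m=r['region']&(c['depth']>0)&(abs(P[...,2]-.081)<.006);print(n,rect(P,m),m.sum(),railfit(P,P[...,2]<.0785))
a=cv2.imread('pics/gscene.png')[150:310,150:350]
cv2.imwrite('pics/g.png',cv2.resize(a,None,fx=3.5,fy=3.5))"
```

```text
t 9.90 tcp [0.4915 0.1803 0.2209] tip [0.4941 0.1789 0.0387] z [ 0.014 -0.008 -1.   ] yaw 91.0 F [-0.2 -0.5  0.5] q [ 0.14  0.69  1.83 -0.02  0.61 -1.43]
scene [492.8, 54.6, 157.1, 123.4, 89.9] 1148 (array([ 0.54281764, -0.02726101,  0.8147985 ]), 574, np.float64(0.03230048500525031))
top [497.2, 54.4, 152.8, 112.7, 89.7] 1585 (array([ 0.55621175, -0.00381037,  0.97234978]), 705, np.float64(0.030150870377679946))
```

View pics/g.png

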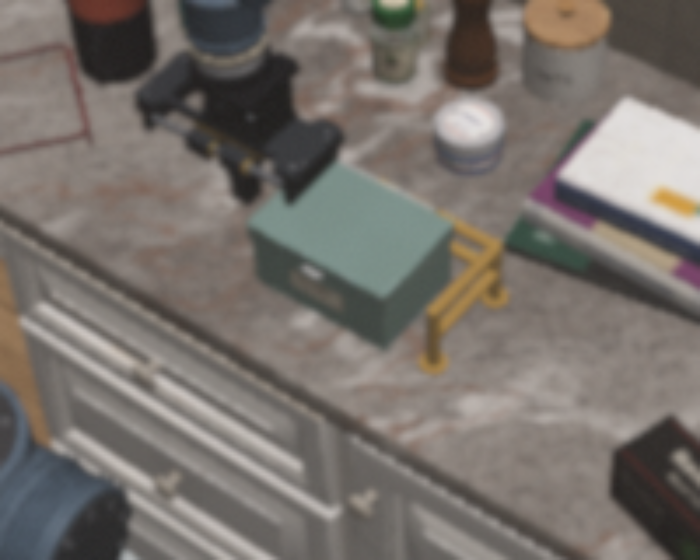

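Call:
step_arm(
  rows=[
    [0,-0.009,0,0,0,0],
    [0,-0.009,0,0,0,0],
    [0,-0.009,0,0,0,0],
    [0,-0.005,0,0,0,0],
    [0,-0.005,0,0,0,0],
    [0,-0.005,0,0,0,0],
    [0,-0.005,0,0,0,0],
    [0,-0.004,0,0,0,0],
    [0,-0.004,0,0,0,0],
    [0,-0.003,0,0,0,0],
    [0,0,0,0,0,0],
  ],
)

```text
time: 11.48
position: [0.4927, 0.1227, 0.2227]
tool_rot: [-0.009, 1.0, -0.004, 0.01]
ft_force: [-0.2, 0.2, 0.7]
grip_width: 0.0005
grip_force: 0.4
```

Call:
step_arm(
  rows=[
    [0,-0.003,0,0,0,0],
    [0,0,0,0,0,0],
  ],
)

```text
time: 11.72
position: [0.4927, 0.1199, 0.2227]
tool_rot: [-0.009, 1.0, -0.004, 0.01]
ft_force: [-0.8, 1.6, 0.7]
grip_width: 0.0009
grip_force: 0.7
```

Call:
step_arm(
  rows=[
    [0,-0.003,0,0,0,0],
    [0,0,0,0,0,0],
  ],
)

```text
time: 11.98
position: [0.4927, 0.1169, 0.2228]
tool_rot: [-0.009, 1.0, -0.004, 0.01]
ft_force: [1.0, 1.6, 0.9]
grip_width: 0.0006
grip_force: 0.8
```

```bash
python3 -c "
from h import *
state()
for n in ['scene','top']:
    c,P=see(n,'i'+n);r=cut_out('recipe_tin',n)[0]
    m=r['region']&(c['depth']>0)&(abs(P[...,2]-.081)<.006);print(n,rect(P,m),m.sum(),P[m][:,1].min())"
```

```text
t 11.97 tcp [0.4927 0.1169 0.2228] tip [0.4962 0.1156 0.0406] z [ 0.019 -0.007 -1.   ] yaw 91.0 F [1.  1.6 0.9] q [ 0.01  0.67  1.87 -0.01  0.58 -1.56]
scene [494.9, 23.8, 119.7, 156.0, 0.4] 1042 -0.05432728764440409
top [498.3, 13.6, 129.8, 115.9, 89.3] 1200 -0.05148013178350323
```

Call:
step_arm(
  rows=[
    [0,-0.003,0,0,0,0],
    [0,0,0,0,0,0],
  ],
)

```text
time: 12.42
position: [0.4927, 0.1139, 0.2227]
tool_rot: [-0.009, 1.0, -0.004, 0.01]
ft_force: [0.9, 2.0, 0.6]
grip_width: 0.0005
grip_force: 0.9
```

Call:
step_arm(
  rows=[
    [0,-0.003,0,0,0,0],
    [0,0,0,0,0,0],
  ],
)

```text
time: 12.68
position: [0.4932, 0.1116, 0.2228]
tool_rot: [-0.008, 1.0, -0.003, 0.011]
ft_force: [0.9, 7.3, -0.6]
grip_width: 0.0005
grip_force: 3.6
```

Call:
step_arm(
  rows=[
    [0,-0.003,0,0,0,0],
    [0,0,0,0,0,0],
  ],
)

```text
time: 12.92
position: [0.4936, 0.1106, 0.223]
tool_rot: [-0.007, 1.0, -0.001, 0.012]
ft_force: [3.0, 20.8, -1.9]
grip_width: 0.0002
grip_force: 9.9
```

Call:
step_arm(
  rows=[
    [0,0.02,0,0,0,0],
    [0,0,0.038,0,0,0],
    [0,0,0.038,0,0,0],
    [0,0,0,0,0,0],
  ],
)

```text
time: 13.42
position: [0.4936, 0.1278, 0.3011]
tool_rot: [-0.009, 1.0, -0.004, 0.013]
ft_force: [-1.1, 0.2, -1.2]
grip_width: 0.0003
grip_force: 0.0
```

Call:
step_arm(
  rows=[
    [-0.029,-0.036,0,0,0,0],
    [-0.03,-0.036,0,0,0,0],
    [-0.03,-0.036,0,0,0,0],
    [0,0,0,0,0,0],
    [0,0,-0.038,0,0,0],
    [0,0,-0.038,0,0,0],
    [0,0,0,0,0,0],
  ],
  jaw=0.087,
)

```text
time: 14.3
position: [0.4035, 0.0203, 0.2204]
tool_rot: [-0.009, 1.0, -0.003, 0.007]
ft_force: [0.7, -0.2, -0.1]
grip_width: 0.0626
grip_force: 0.0
```

Call:
step_arm(
  rows=[
    [0.006,0,0,0,0,0],
    [0.006,0,0,0,0,0],
    [0.004,0,0,0,0,0],
    [0.003,0,0,0,0,0],
    [0,0,0,0,0,0],
  ],
)

```text
time: 14.92
position: [0.4229, 0.0201, 0.2231]
tool_rot: [-0.009, 1.0, -0.004, 0.01]
ft_force: [1.4, -0.8, 0.0]
grip_width: 0.0865
grip_force: 0.0
```

```bash
python3 -c "
from h import *
state()
for n in ['scene']:
    c,P=see(n,'j'+n);r=cut_out('recipe_tin',n)[0]
    m=r['region']&(c['depth']>0)&(abs(P[...,2]-.081)<.006);print(n,rect(P,m),m.sum(),P[m][:,1].min())"
```

```text
t 14.93 tcp [0.4229 0.0201 0.2231] tip [0.4267 0.0188 0.041 ] z [ 0.02  -0.007 -1.   ] yaw 91.0 F [ 1.4 -0.8  0. ] q [-0.22  0.63  2.08 -0.01  0.41 -1.8 ]
scene [495.2, -5.7, 105.6, 121.7, 89.5] 360 -0.058454624607183536
```

Call:
step_arm(
  rows=[
    [0.003,0,0,0,0,0],
    [0,0,0,0,0,0],
  ],
)

```text
time: 15.28
position: [0.4257, 0.02, 0.2227]
tool_rot: [-0.009, 1.0, -0.003, 0.01]
ft_force: [0.0, -0.4, -0.9]
grip_width: 0.0868
grip_force: 0.0
```

Call:
step_arm(
  rows=[
    [0.003,0,0,0,0,0],
    [0,0,0,0,0,0],
  ],
)

```text
time: 15.52
position: [0.4269, 0.0202, 0.2226]
tool_rot: [-0.008, 1.0, -0.003, 0.007]
ft_force: [-4.8, -2.7, 2.1]
grip_width: 0.0868
grip_force: 2.3
```

Call:
step_arm(
  rows=[
    [0.002,0,0,0,0,0],
    [0,0,0,0,0,0],
  ],
)

```text
time: 15.78
position: [0.4276, 0.0203, 0.2225]
tool_rot: [-0.008, 1.0, -0.003, 0.005]
ft_force: [-7.7, -3.1, 5.1]
grip_width: 0.0867
grip_force: 3.8
```

Call:
step_arm(
  rows=[
    [0.003,0,0,0,0,0],
    [0,0,0,0,0,0],
    [0,0,0,0,0,0],
  ],
)

```text
time: 16.15
position: [0.4286, 0.0205, 0.2224]
tool_rot: [-0.007, 1.0, -0.002, 0.002]
ft_force: [-12.7, -5.3, 7.3]
grip_width: 0.087
grip_force: 6.0
```

Call:
step_arm(
  rows=[
    [-0.015,0,0,0,0,0],
    [0,0,0.04,0,0,0],
    [0,0,0.04,0,0,0],
    [0.01,-0.06,0.03,0,0,-10],
    [0.01,-0.06,0.02,0,0,-10],
    [0.01,-0.06,0,0,0,-10],
    [0.0,-0.06,0,0,0,-10],
    [0.0,-0.06,0,0,0,-10],
    [0,0,0,0,0,-10],
    [0,0,0,0,0,-10],
  ],
)

```text
time: 17.4
position: [0.4474, -0.275, 0.3496]
tool_rot: [0.57, 0.822, -0.008, 0.006]
ft_force: [0.4, 0.2, 0.3]
grip_width: 0.0869
grip_force: 0.0
```

```bash
cat >> h.py <<'E'
def full():
    state()
    for n in ["top","scene"]:
        c,P=see(n,"k"+n)
        for l in ["recipe_tin","tea_box"]:
            rs=[r for r in cut_out(l,n)]
            if not rs: continue
            m=rs[0]["region"]&(c["depth"]>0);z=np.percentile(P[m][:,2],90)
            t=m&(abs(P[...,2]-z)<.005);print(n,l,round(rs[0]["confidence"],2),"z %.4f"%np.median(P[t][:,2]),rect(P,t),t.sum())
            if l=="recipe_tin": tm=cv2.dilate(t.astype(np.uint8),np.ones((3,3)))>0
        print(railfit(P,~tm))
E
python3 -c "
from h import *
full()
a=cv2.imread('pics/ktop.png')[190:290,210:340];b=cv2.imread('pics/kscene.png')[170:290,190:346]
cv2.imwrite('pics/k.png',np.vstack([cv2.resize(a,(390,300)),cv2.resize(b,(390,300))]))"
```

```text
t 17.40 tcp [ 0.4474 -0.275   0.3496] tip [ 0.4475 -0.2788  0.1674] z [ 0.001 -0.021 -1.   ] yaw 20.5 F [0.4 0.2 0.3] q [-0.76  0.47  1.74 -0.02  0.92 -1.11]
top recipe_tin 0.79 z 0.0804 [498.4, 28.2, 113.8, 137.6, 0.6] 935
(array([ 0.55934599, -0.05932087, -0.00502316]), 44, np.float64(0.03966536560691688))
scene recipe_tin 0.55 z 0.0810 [493.9, 17.8, 113.8, 161.6, 0.0] 991
scene tea_box 0.79 z 0.0676 [437.6, -340.8, 134.0, 68.5, 73.0] 721
(array([ 0.51638041, -0.05568482,  0.63659574]), 121, np.float64(0.027097847674289213))
```

View pics/k.png

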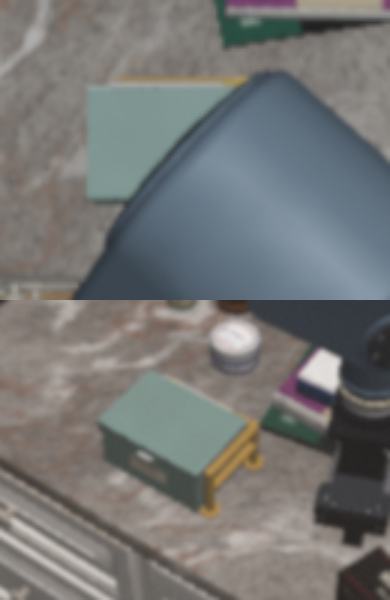

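Call:
step_arm(
  rows=[
    [-0.002,-0.017,0,1.2,0,-9.5],
    [-0.002,-0.016,0,0,0,-9.5],
    [-0.002,-0.016,0,0,0,-9.5],
    [-0.002,-0.016,0,0,0,-9.3],
    [0,0,-0.03,0,0,0],
    [0,0,-0.03,0,0,0],
    [0,0,0,0,0,0],
  ],
)

```text
time: 18.58
position: [0.4391, -0.338, 0.2881]
tool_rot: [0.802, 0.597, -0.0, -0.003]
ft_force: [-0.1, 0.3, 0.4]
grip_width: 0.0872
grip_force: 0.0
```

```bash
python3 -c "
from h import *
state()
c,P=see('wrist','l')
rs=cut_out('tea_box','wrist');print(len(rs))
for r in rs[:1]:
    m=r['region']&(c['depth']>0);t=m&(abs(P[...,2]-.066)<.008);print(r['confidence'],t.sum(),rect(P,t),np.median(P[t][:,2]))
for n in ['top','scene']:
    c,P=see(n);rs=cut_out('recipe_tin',n)
    t=rs[0]['region']&(c['depth']>0)&(abs(P[...,2]-.08)<.005);print(n,rect(P,t),t.sum())
    for s in (.0765,.0785): print(railfit(P,(P[...,2]<s)&~(cv2.dilate(t.astype(np.uint8),np.ones((3,3)))>0)))
"
```

```text
t 18.57 tcp [ 0.4391 -0.338   0.2881] tip [ 0.4383 -0.337   0.1059] z [-0.004  0.005 -1.   ] yaw -16.7 F [-0.1  0.3  0.4] q [-0.86  0.6   1.71  0.    0.84 -0.57]
1
0.57 14582 [439.2, -341.4, 135.0, 65.9, 73.0] 0.06761694483258941
top [499.0, 19.8, 115.5, 155.1, 0.1] 1972
(array([ 0.55782347, -0.06626245, -0.03027919]), 105, np.float64(0.016794325574738006))
(array([ 0.55712034, -0.06633863, -0.03432221]), 127, np.float64(0.015247859283028596))
scene [495.3, 19.8, 119.6, 162.0, 0.2] 1244
(array([ 0.54615056, -0.06304226,  0.04264448]), 93, np.float64(0.04567870335381075))
(array([ 0.54648286, -0.06316084,  0.0395591 ]), 103, np.float64(0.043685458834421625))
```

Call:
step_arm(
  rows=[
    [0.001,-0.004,-0.03,0,0,0],
    [0,0,-0.03,0,0,0],
    [0,0,-0.028,0,0,0],
    [0,0,0,0,0,0],
  ],
)

```text
time: 19.38
position: [0.4403, -0.3424, 0.2009]
tool_rot: [0.803, 0.596, -0.0, -0.002]
ft_force: [0.5, -0.2, -0.1]
grip_width: 0.0871
grip_force: 0.0
```

Call:
step_arm(
  rows=[
    [0,0,0,0,0,0],
    [0,0,0,0,0,0],
    [0,0,0,0,0,0],
    [0,0,0,0,0,0],
    [0,0,0,0,0,0],
    [0,0,0,0,0,0],
  ],
  jaw=0.05,
  squeeze=15,
)

```text
time: 20.12
position: [0.4408, -0.3431, 0.2032]
tool_rot: [0.803, 0.596, -0.0, 0.0]
ft_force: [-1.0, -0.2, 6.2]
grip_width: 0.0686
grip_force: 15.0
```

Call:
step_arm(
  rows=[
    [0,0,0.03,0,0,0],
    [0,0,0.04,0,0,0],
    [0,0,0.04,0,0,0],
    [0,0,0.03,0,0,0],
    [0,0,0,0,0,0],
  ],
)

```text
time: 20.75
position: [0.4411, -0.3432, 0.3443]
tool_rot: [0.803, 0.596, 0.0, 0.002]
ft_force: [-0.3, -0.3, -1.4]
grip_width: 0.0683
grip_force: 15.0
```

```bash
python3 -c "
from h import *
o=state();print(o['grip_force'],o['grip_width'])
for n in ['wrist','top','scene']:
    c,P=see(n);rs=cut_out('tea_box',n)
    if not rs: print(n,0);continue
    m=rs[0]['region']&(c['depth']>0);z=np.percentile(P[m][:,2],90);t=m&(abs(P[...,2]-z)<.008);print(n,rs[0]['confidence'],t.sum(),rect(P,t),z)"
```

```text
t 20.75 tcp [ 0.4411 -0.3432  0.3443] tip [ 0.4416 -0.3438  0.1621] z [ 0.003 -0.003 -1.   ] yaw -16.8 F [-0.3 -0.3 -1.4] q [-0.86  0.52  1.66  0.    0.96 -0.57]
14.992592863272876 0.06825382192728263
wrist 0.77 27138 [446.9, -320.6, 90.9, 66.6, 72.9] 0.20952831028027163
top 0.51 80 [473.1, -305.8, 38.4, 19.8, 68.3] 0.20850560845465954
scene 0.71 416 [428.4, -372.8, 66.9, 68.7, 74.4] 0.20572857132107408
```

Call:
step_arm(
  rows=[
    [0.003,0.02,0,0,0,1],
    [0.007,0.04,0,0,0,2],
    [0.0075,0.045,0,0,0,2.2],
    [0.0075,0.045,0,0,0,2.2],
    [0.0075,0.045,0,0,0,2.2],
    [0.0075,0.045,0,0,0,2.2],
    [0.0075,0.045,0,0,0,2.2],
    [0.006,0.042,0,0,0,2],
    [0.004,0.034,0,0,0,1],
    [0,0,0,0,0,0],
    [0,0,0,0,0,0],
  ],
)

```text
time: 22.42
position: [0.4977, 0.0187, 0.3417]
tool_rot: [0.706, 0.709, -0.0, -0.001]
ft_force: [-0.6, -0.5, -1.2]
grip_width: 0.0685
grip_force: 15.0
```

```bash
python3 -c "
from h import *
o=state();print(o['grip_force'],o['grip_width'])
for n in ['wrist','top','scene']:
  for l in ['tea_box','recipe_tin']:
    c,P=see(n,'m'+n);rs=cut_out(l,n)
    if not rs: print(n,l,0);continue
    m=rs[0]['region']&(c['depth']>0);z=np.percentile(P[m][:,2],90);t=m&(abs(P[...,2]-(z if l=='tea_box' else .08))<.008)
    if t.sum()>9: print(n,l,rs[0]['confidence'],t.sum(),rect(P,t),z)"
```

```text
t 22.43 tcp [0.4977 0.0187 0.3417] tip [0.4973 0.0189 0.1595] z [-0.002  0.001 -1.   ] yaw 0.3 F [-0.6 -0.5 -1.2] q [-0.19  0.45  1.81  0.    0.88 -0.19]
14.99262195895426 0.06852150076900249
wrist tea_box 0.87 27048 [496.2, 42.3, 65.6, 91.3, 0.0] 0.2069793966339541
wrist recipe_tin 0.72 2591 [494.4, 90.4, 14.7, 109.1, 89.7] 0.08100892622368924
top tea_box 0.47 81 [494.1, 15.8, 135.9, 21.0, 73.7] 0.20938791979920435
top recipe_tin 0
scene tea_box 0.86 304 [494.3, -20.7, 69.3, 55.9, 0.8] 0.20762618857609166
scene recipe_tin 0.94 1020 [495.0, 20.6, 116.4, 158.5, 0.2] 0.0825619492920369
```

Call:
step_arm(
  rows=[
    [-0.001,0,-0.02,0,0,0],
    [0,0,-0.02,0,0,0],
    [0,0,-0.01,0,0,0],
    [0,0,-0.004,0,0,0],
    [0,0,0,0,0,0],
    [0,0,0,0,0,0],
  ],
)

```text
time: 23.78
position: [0.4974, 0.0182, 0.2884]
tool_rot: [0.706, 0.708, 0.0, -0.0]
ft_force: [0.4, 0.6, -2.2]
grip_width: 0.0685
grip_force: 15.0
```

Call:
step_arm(
  rows=[
    [0,0,-0.002,0,0,0],
    [0,0,0,0,0,0],
  ],
)

```text
time: 24.02
position: [0.4971, 0.0182, 0.2861]
tool_rot: [0.706, 0.708, -0.0, -0.001]
ft_force: [0.0, -0.4, -1.0]
grip_width: 0.0689
grip_force: 15.0
```

Call:
step_arm(
  rows=[
    [0,0,-0.002,0,0,0],
    [0,0,0,0,0,0],
  ],
)

```text
time: 24.28
position: [0.4972, 0.0182, 0.2839]
tool_rot: [0.706, 0.708, -0.0, -0.001]
ft_force: [0.0, -0.0, -1.4]
grip_width: 0.0681
grip_force: 15.0
```

Call:
step_arm(
  rows=[
    [0,0,-0.0015,0,0,0],
    [0,0,0,0,0,0],
  ],
)

```text
time: 24.52
position: [0.4971, 0.0183, 0.2837]
tool_rot: [0.706, 0.708, 0.0, -0.001]
ft_force: [-1.9, -0.2, 10.6]
grip_width: 0.0683
grip_force: 15.0
```

Call:
step_arm(
  rows=[
    [0,0,-0.0015,0,0,0],
    [0,0,0,0,0,0],
  ],
)

```text
time: 24.78
position: [0.497, 0.0182, 0.2832]
tool_rot: [0.706, 0.708, 0.0, -0.0]
ft_force: [-3.8, -0.1, 18.5]
grip_width: 0.0684
grip_force: 15.0
```

Landed. Relieve the pressure a little, then open and withdraw straight up.

Call:
step_arm(
  rows=[
    [0,0,0.002,0,0,0],
    [0,0,0,0,0,0],
  ],
)

```text
time: 25.02
position: [0.4972, 0.0182, 0.2832]
tool_rot: [0.706, 0.708, 0.0, -0.001]
ft_force: [-1.3, 0.3, 6.6]
grip_width: 0.0684
grip_force: 15.0
```

Call:
step_arm(
  rows=[
    [0,0,0,0,0,0],
    [0,0,0,0,0,0],
    [0,0,0,0,0,0],
    [0,0,0,0,0,0],
    [0,0,0,0,0,0],
  ],
  jaw=0.087,
)

```text
time: 25.65
position: [0.4972, 0.0182, 0.2829]
tool_rot: [0.706, 0.708, -0.0, -0.001]
ft_force: [-0.3, -0.3, -0.1]
grip_width: 0.0868
grip_force: 0.0
```

Call:
step_arm(
  rows=[
    [0,0,0.012,0,0,0],
    [0,0,0.025,0,0,0],
    [0,0,0.03,0,0,0],
    [0,0,0.025,0,0,0],
    [-0.03,0.06,0,0,0,0],
    [-0.03,0.06,0,0,0,0],
    [-0.02,0.06,0,0,0,0],
    [0,0.06,0,0,0,0],
    [0,0.05,0,0,0,0],
    [0,0,0,0,0,0],
  ],
)

```text
time: 26.9
position: [0.421, 0.3022, 0.3759]
tool_rot: [0.704, 0.71, 0.001, -0.0]
ft_force: [-0.0, -0.4, -0.1]
grip_width: 0.0869
grip_force: 0.0
```

```bash
python3 -c "
from h import *
full()
for n in ['top','scene']:
    for l in ['honey_jar','black_mug','cream_pot']:
        c,P=see(n);rs=cut_out(l,n)
        if rs: m=rs[0]['region']&(c['depth']>0);print(n,l,rect(P,m&(P[...,2]>np.percentile(P[m][:,2],95)-.006)))
a=cv2.imread('pics/ktop.png')[190:290,210:340];b=cv2.imread('pics/kscene.png')[170:290,190:346]
cv2.imwrite('pics/n.png',np.vstack([cv2.resize(a,(390,300)),cv2.resize(b,(390,300))]))"
```

```text
t 26.90 tcp [0.421  0.3022 0.3759] tip [0.4212 0.3027 0.1937] z [ 0.001  0.002 -1.   ] yaw 0.5 F [-0.  -0.4 -0.1] q [0.41 0.42 1.73 0.   0.99 0.4 ]
top recipe_tin 0.71 z 0.0810 [498.8, 20.4, 113.2, 153.7, 1.0] 502
(array([ 0.55837108, -0.06430184, -0.0073788 ]), 155, np.float64(0.016745134558289312))
scene recipe_tin 0.59 z 0.0804 [491.4, 19.1, 112.3, 157.5, 0.2] 317
scene tea_box 0.93 z 0.1484 [494.1, 17.3, 137.8, 69.4, 89.8] 588
(array([ 0.54475169, -0.07183758, -0.19200899]), 144, np.float64(0.041333428202411884))
top honey_jar [635.4, -432.6, 60.0, 62.9, 44.1]
top black_mug [598.2, 444.1, 78.0, 84.9, 29.8]
top cream_pot [696.3, 67.7, 61.8, 64.8, 89.8]
scene honey_jar [630.3, -434.1, 60.4, 63.0, 67.4]
scene black_mug [443.5, 266.3, 79.4, 30.2, 16.9]
scene cream_pot [691.8, 65.2, 64.5, 63.7, 75.2]
```

View pics/n.png

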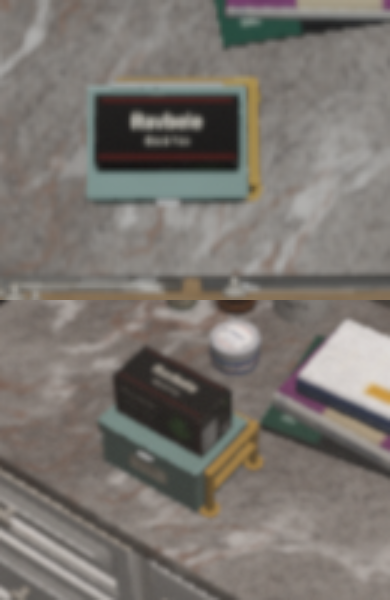

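```bash
python3 -c "
from h import *
for n in ['top','scene']:
    c,P=see(n);print(c['extrinsics'][:3,3])
    b=(P[...,0]>.41)&(P[...,0]<.6)&(P[...,1]>-.1)&(P[...,1]<.14)
    for z in (.146,.08):
        t=b&(abs(P[...,2]-z)<.004)
        k=cv2.morphologyEx(t.astype(np.uint8),cv2.MORPH_OPEN,np.ones((3,3)))>0
        print(n,z,k.sum(),rect(P,k))
"
```

```text
[0.30788943 0.01280264 1.26577112]
top 0.146 582 [497.2, 20.5, 64.8, 132.7, 1.1]
top 0.08 499 [500.0, 20.4, 154.6, 112.6, 89.6]
[-0.39396894 -0.69024621  1.32663471]
scene 0.146 208 [492.6, 20.2, 67.1, 133.1, 1.3]
scene 0.08 127 [472.8, 5.1, 83.6, 168.0, 32.2]
```

```bash
python3 -c "
from rig import hand_in
print(hand_in())"
```

```text
the job is handed in; nothing more can be done
None
```

The job is handed in at about 27 s of the 67 s allowed: the tin is home in the bay with its label to the robot, and the tea box is released on the lid, measured within about 5 mm of centre and 2° of square. The hand-in returned no verdict, so I don't know how it was judged.

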